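# Shake the battery out of the upturned battery box

## Task

The little clear box with the white ends is our used-battery box, standing upside down with its slot underneath and one battery still inside. Pick it up level so that the battery stays in, hold it over the bowl and shake it until the battery drops through the slot into the bowl, then stand the empty box back on the worktop beside the bowl, the same way up as before, and let go. Do not touch the battery with the fingers, do not push the bowl about and leave the drinking glass alone.

Things in the scene. Friction and masses are not known exactly. Their poses are not given: they have to be found in the camera images.
- battery_box: plastic box standing upside down, 61 (its x) x 55 (its y) x 65 mm high, 0.2 kg: clear walls, solid white block with 4 black feet at 44 to 65 mm, white lid below. Origin: centre of underside, z up. Open slot in the underside, in the middle: 55 along x, 20 along y. Inside, the floor falls 12 degrees from the slot to each y wall. Grip flat on the y faces (55 mm), about 35 mm up; walls are rigid
- battery: AA battery, black with copper end, 14.5 mm thick, 50.5 long (its x), 24 g. Origin: its middle. It lies along the box's x beside a y wall, 17 mm off the box's middle, 13 above its underside. It stays there if carried level and smoothly; a few quick strokes to and fro along the box's y (55 mm in 0.2 s), or rocking about its x by well over 12 degrees, roll it into the slot
- bowl: round white china bowl, 180 mm across at the rim and 60 mm high, walls 5 mm, about 0.55 kg, open above. Origin: centre of the underside
- tumbler: drinking glass, 79 mm across and 90 mm high, near the front of the worktop on the robot's right. Origin: centre of the underside. To be left alone
There are look-alikes about, which are no part of the job. What is shaped like the battery_box but orange is not meant.

How it is judged:
On the way, in this order (a step that is already met when the one before it is completed fails the run):
1. the box is lifted more than 30 mm off the worktop with the battery still in it (height (world z) of battery_box above 0.03 m and z of battery in the frame of battery_box above 0.008 m and distance between battery and battery_box below 0.05 m), for 0.1 s.
2. the battery has dropped into the bowl while the box is held above it (horizontal distance between battery and bowl below 0.075 m and z of battery in the frame of bowl below 0.05 m and height (world z) of battery_box above 0.05 m and horizontal distance between battery_box and bowl below 0.12 m and z of battery in the frame of battery_box below -0.005 m), for 0.1 s.
At the end, for the whole second after the job is handed in: the battery rests in the bowl (within 75 mm of its centre, under 50 mm above its underside), the bowl stands upright, and the box stands at rest on the worktop, underside down (10 mm, 0.17 rad), its middle more than 100 mm from the middle of the bowl (horizontal distance between battery and bowl below 0.075 m and z of battery in the frame of bowl between 0 and 0.05 m and linear speed of battery below 0.05 m/s and height (world z) of battery_box between -0.01 and 0.01 m and angle between each of battery_box, bowl's own z axis and vertical below 0.17 rad and horizontal distance between battery_box and bowl above 0.1 m and linear speed of battery_box below 0.02 m/s and height (world z) of bowl below 0.01 m); the robot touches nothing.
It fails at once if the battery is touched by the fingers (contact force between the fingers and battery above 0.5 N).
It fails at once if the bowl is pushed more than 40 mm (distance of bowl from where it was at the start of the episode above 0.04 m).
It fails at once if the drinking glass is pushed more than 30 mm or tipped (distance of tumbler from where it was at the start of the episode above 0.03 m or angle between tumbler's own z axis and vertical above 0.35 rad).
It also fails if it takes over 48 s, if anything falls off the work surface, if the arm or the gripper's body presses on something with over 40 N, if the wrist force passes 120 N, or if a joint passes its speed limit or range.

## Robot

A 7-joint arm with a two-finger parallel gripper is mounted at the origin on a cart in front of the work surface, level with it; the furniture and walls round the work are solid. World frame = base frame: x ahead of the robot, y to its left, z up, the work surface at z = 0. Lengths are in m, angles in rad, forces in N, time in s.
With the tool pointing down it reaches from about 0.4 to 0.875 m from the base axis. Payload 19.3 kg.
Tool frame: the origin (TCP) lies between the finger pads; the fingertips stand 19 mm ahead of it and the grasp point (between the pads) is the TCP; z points along the fingers, y is the direction in which the jaws open and shut (so a half turn about z gives the same grasp; the last joint's range is limited). The gripper opens to 85 mm and grips with 20 to 120 N. Pads are 22 mm wide; open, the fingers measure 114 mm over their backs; the gripper's body (76 mm by 85 mm) begins 54 mm behind the grasp point. The pads swing forward as they close: fully open they stand 13 mm farther back than shut.
Start: joints at [1.228, 0.521, -0.036, 1.599, 0.021, 1.021, -0.113], TCP at [0.168, -0.602, 0.25] pointing down, gripper open.
Joint ranges: [-2.91, 2.91], [-0.3, 2.13], [-1.5, 1.42], [0.17, 2.43], [-1.26, 4.41], [0.16, 1.93], [-2.52, 2.52]. Speed limits (rad/s): [1.89, 1.89, 2.39, 2.39, 3.01, 3.01, 3.01].

## Interface

Orientations are given as [roll, pitch, yaw] about the fixed x, y, z axes, in that order (R = Rz(yaw) Ry(pitch) Rx(roll)).
In Python, from workcell import status, imaging, bot gives the robot as it stands.
- The arm moves only by the shell command python3 -m handwheel 'ROWS' [FORCE]. ROWS is JSON, a list of rows, each an object with "offset": the shift along the tool's x, y, z in mm, a list of three; "rot": the turn, a rotation vector about the tool's x, y, z in degrees, a list of three; "claw": the opening, from -1 (shut) to 1 (fully open). A call has 1 to 12 rows; each row shifts and turns the commanded pose from where the row before left it, along the tool's axes as they then stand; what a row does not reach is not made up. A row lasts 1/10 s, in which the tool goes at most 50 mm and 8.59 degrees, less where a joint would pass 70% of its speed; a pose out of reach is approached as far as the arm can. A call is refused whole if a number of a shift passes 50 or a number of a turn 8.59, either way. A call with a gripper value outside its range is refused whole. The fingers move at their own pace and stop on an object; FORCE is the grip in N (left out, the last holds). Time passes only in rows, so rows that do not move let the fingers close. It gives the time, the measured TCP pose, the force and the opening at its end, in the units of the state.
- status.observe(): the state, without advancing time (a new reading comes with each control period).
- imaging.grab_frame(name): name is "scene" or "top" or "wrist"; returns a dict with "color" (400x640x3 uint8, red, green, blue), "range_z" (400x640 float32, m along the optical axis (not along the pixel's ray), 0 where there is no reading), "fx", "fy", "cx", "cy" (pixels), "camera_from_world" (4x4, takes a point from world to camera coordinates). Camera axes: x right, y down, z forward; pixel columns grow to the right and rows downward; lengths in m; the calibration is good to about 2 mm. A picture is of the moment at which its call begins.
- bot.job_done(): hands the job in, once; it reports no verdict.
Trained networks look in the newest picture that a camera, given by its name, has taken for a name from the list of things; names that differ only in an ending like _2 or _b are one class to them, and where a whole thing is asked for, a point or a joint stands for the part that bears it (a point fixed in the world has none). Each returns a list of dicts, best first, with "conf" (0 to 1); they miss things now and then, are a little off and sometimes report something else, mostly with a low value. They report only what shows in the picture. A call takes as long as a camera call. They do not tell look-alikes from the thing itself.
- imaging.regions_of(thing, camera): "region" (400x640 bool, what is visible of it) and "box" ([centre column, centre row, width, height] in pixels, round what is visible of it).
- imaging.mark_of(thing, camera): "uv" ([column, row] in pixels: a listed point, or the origin of a listed thing).
The state is a dict: "clock": time; "qpos": joint angles; "qd": joint speeds; "joint_efforts": joint torques, N m; "position": TCP position; "tool_rot": TCP orientation; "force": force on the tool from outside, world axes, zero at the start; "moment": the same for the moment, N m; "grip_width": finger opening in m.
Only numpy, scipy, OpenCV 4.12 (cv2) and the standard library are available. Lean on these libraries where they do the work, as an engineer would, in place of code of your own. Each camera call takes 0.05 s, during which the arm holds its last target.

## Working session

There is one attempt and no reset: what is moved stays moved. The work goes in short steps, Python scripts to look and compute and a shell command to move; the robot and the scene stay as the last step left them, time stands still between calls to the robot, and variables do not carry over. Pictures are saved under pics/ and viewed, and the job is handed in when it is done.

```bash
mkdir -p pics; cat > h.py <<'E'
import numpy as np, cv2
from workcell import status, imaging, bot
def save(f,n): cv2.imwrite(f"pics/{n}.png", f["color"][:,:,::-1])
def world(f,mask_or_uv):
    M=np.linalg.inv(f["camera_from_world"]); z=f["range_z"]
    v,u=np.nonzero((mask_or_uv)&(z>0)); d=z[v,u]
    P=np.c_[(u-f["cx"])/f["fx"]*d,(v-f["cy"])/f["fy"]*d,d]
    return P@M[:3,:3].T+M[:3,3]
def px(f,p):
    c=f["camera_from_world"]@np.r_[p,1]; return f["fx"]*c[0]/c[2]+f["cx"],f["fy"]*c[1]/c[2]+f["cy"]
E
python3 - <<'E'
from h import *
s=status.observe(); print({k:np.round(s[k],3) for k in s})
for c in ("scene","top"):
    f=imaging.grab_frame(c); save(f,c+"0")
    for t in ("battery_box","bowl","tumbler","battery"):
        for r in imaging.regions_of(t,c):
            P=world(f,r["region"]); print(c,t,round(r["conf"],2),np.round(r["box"]),r["region"].sum(), np.round(np.percentile(P,[5,50,95],axis=0),3).tolist() if len(P) else None)
E
```

```text
{'clock': np.float64(0.0), 'qpos': array([ 1.228,  0.522, -0.036,  1.6  ,  0.021,  1.021, -0.113]), 'qd': array([-0.   ,  0.001, -0.001,  0.   , -0.001, -0.   ,  0.001]), 'joint_efforts': array([-0.0000e+00, -9.2711e+01,  1.9800e+00, -3.6994e+01,  1.8000e-02,
        8.0000e-03,  0.0000e+00]), 'position': array([ 0.168, -0.602,  0.25 ]), 'tool_rot': array([-3.141,  0.   ,  0.273]), 'force': array([-0.012,  0.631,  0.649]), 'moment': array([-0.063, -0.019,  0.048]), 'grip_width': np.float64(0.085)}
scene battery_box 0.95 [254. 177.  20.  26.] 429 [[0.437, 0.214, 0.007], [0.45, 0.231, 0.041], [0.497, 0.263, 0.064]]
scene battery_box 0.58 [279. 186.  30.  24.] 530 [[0.429, 0.094, 0.003], [0.436, 0.112, 0.038], [0.482, 0.153, 0.064]]
scene battery_box 0.3 [371. 204.  57.  37.] 1540 [[0.403, -0.271, 0.011], [0.518, -0.19, 0.039], [0.563, -0.121, 0.06]]
scene bowl 0.94 [372. 204.  59.  36.] 1561 [[0.403, -0.271, 0.011], [0.519, -0.189, 0.039], [0.565, -0.122, 0.06]]
scene tumbler 0.6 [438. 225.  27.  41.] 994 [[0.397, -0.459, 0.01], [0.409, -0.429, 0.062], [0.472, -0.394, 0.088]]
top battery_box 0.96 [229. 188.  21.  26.] 433 [[0.44, 0.214, 0.012], [0.469, 0.238, 0.062], [0.498, 0.267, 0.068]]
top battery_box 0.69 [266. 193.  24.  16.] 394 [[0.432, 0.094, 0.016], [0.456, 0.121, 0.062], [0.482, 0.151, 0.068]]
top battery_box 0.64 [214. 232.  27.  21.] 397 [[0.31, 0.245, 0.021], [0.334, 0.27, 0.062], [0.36, 0.303, 0.067]]
top bowl 0.94 [364. 186.  59.  58.] 2496 [[0.414, -0.273, 0.006], [0.489, -0.203, 0.028], [0.559, -0.128, 0.061]]
```

```bash
python3 - <<'E'
import cv2
a=cv2.imread("pics/top0.png"); b=cv2.imread("pics/scene0.png")
cv2.imwrite("pics/topz.png",cv2.resize(a[130:290,170:430],None,fx=3,fy=3,interpolation=cv2.INTER_CUBIC))
cv2.imwrite("pics/scenez.png",cv2.resize(b[140:260,210:470],None,fx=3,fy=3,interpolation=cv2.INTER_CUBIC))
E
```

```text
(no output)
```

View pics/topz.png

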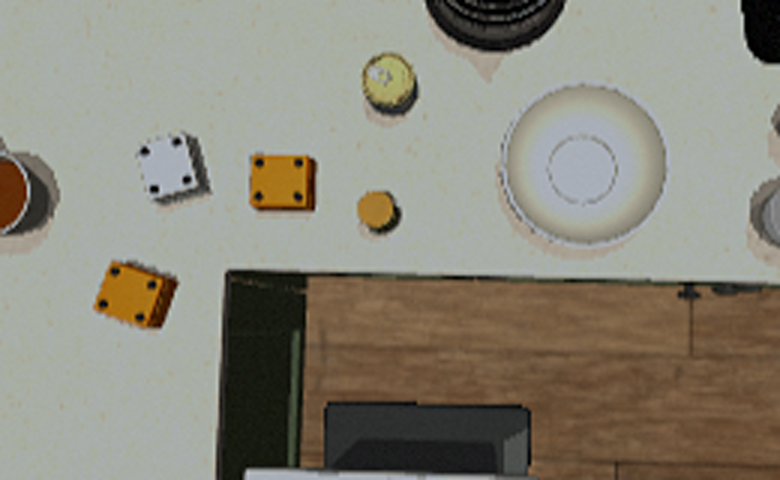

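View pics/scenez.png

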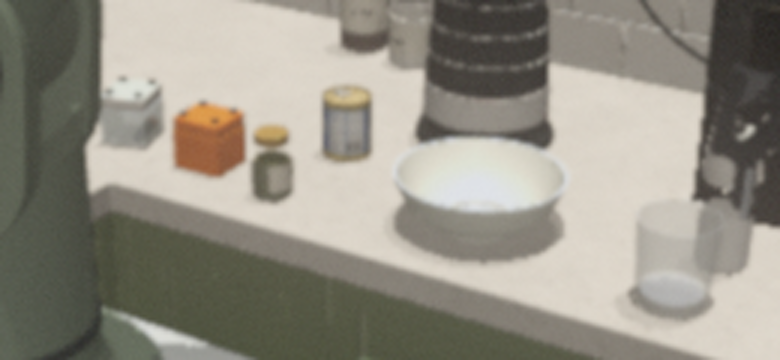

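View pics/scene0.png

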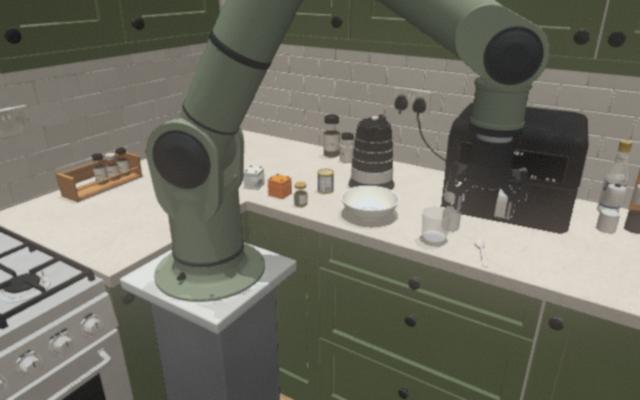

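The white-topped clear box is at top-camera pixel (229,188), with orange look-alikes at (266,193) and (214,232). The bowl is at (364,186). I'll get a first estimate of the yaw.

```bash
python3 - <<'E'
from h import *
f=imaging.grab_frame("top")
m=np.zeros((400,640),bool); m[165:212,205:250]=1
M=np.linalg.inv(f["camera_from_world"]); print("cam",M[:3,3].round(3))
z=f["range_z"]
v,u=np.nonzero(m&(z>0)); d=z[v,u]
P=np.c_[(u-f["cx"])/f["fx"]*d,(v-f["cy"])/f["fy"]*d,d]@M[:3,:3].T+M[:3,3]
T=P[(P[:,2]>.05)&(P[:,2]<.08)]; print(len(T),T.mean(0),T[:,2].min())
print(cv2.minAreaRect((T[:,:2]*1000).astype(np.float32)))
# bowl rim
m[:]=0;m[150:225,325:400]=1
P=world(f,m);R=P[P[:,2]>.05];R=R[R[:,2]<.07]
A=np.c_[2*R[:,:2],np.ones(len(R))];s=np.linalg.lstsq(A,(R[:,:2]**2).sum(1),rcond=None)[0];print("bowl",s[:2],np.sqrt(s[2]+s[0]**2+s[1]**2),cv2.minEnclosingCircle((R[:,:2]*1000).astype(np.float32)))
E
```

```text
cam [ 0.316 -0.098  1.336]
342 [0.47095391 0.24289073 0.06281278] 0.050467997279430854
((472.0334777832031, 244.4114990234375), (61.53173065185547, 56.00358581542969), 16.937145233154297)
bowl [ 0.48453572 -0.1995538 ] 0.08433078801950267 ((485.12371826171875, -200.03982543945312), 89.36268615722656)
```

```bash
python3 -m handwheel '[{"offset":[40,-29,0],"rot":[0,0,0],"claw":1},{"offset":[40,-29,0],"rot":[0,0,0],"claw":1},{"offset":[40,-29,0],"rot":[0,0,0],"claw":1},{"offset":[40,-29,0],"rot":[0,0,0],"claw":1},{"offset":[40,-29,0],"rot":[0,0,0],"claw":1},{"offset":[40,-29,0],"rot":[0,0,0],"claw":1},{"offset":[40,-29,0],"rot":[0,0,0],"claw":1},{"offset":[40,-29,0],"rot":[0,0,0],"claw":1},{"offset":[40,-29,0],"rot":[0,0,0],"claw":1}]' 60; python3 -c "
from h import *
s=status.observe();print(s['qpos'].round(3),s['position'],s['tool_rot'])"
```

```text
clock: 1.45
position: [0.4457, -0.2519, 0.2506]
tool_rot: [3.141, -0.0, 0.273]
force: [0.7, -1.1, 0.0]
grip_width: 0.0854
[ 0.535  0.346 -0.174  1.888  0.075  0.913 -0.973] [ 0.44570166 -0.25185913  0.25058897] [ 3.14113321e+00 -3.66503331e-04  2.72603850e-01]
```

```bash
python3 -m handwheel '[{"offset":[16,-47,0],"rot":[0,0,0],"claw":1},{"offset":[16,-47,0],"rot":[0,0,0],"claw":1},{"offset":[16,-47,0],"rot":[0,0,0],"claw":1},{"offset":[16,-47,0],"rot":[0,0,0],"claw":1},{"offset":[16,-47,0],"rot":[0,0,0],"claw":1},{"offset":[16,-47,0],"rot":[0,0,0],"claw":1},{"offset":[16,-47,0],"rot":[0,0,0],"claw":1},{"offset":[16,-47,0],"rot":[0,0,0],"claw":1},{"offset":[16,-47,0],"rot":[0,0,0],"claw":1},{"offset":[0,0,0],"rot":[0,0,0],"claw":1}]'; python3 -c "
from h import *
s=status.observe();print(s['qpos'].round(3),s['position'],s['tool_rot'])
f=imaging.grab_frame('wrist');save(f,'w1')
for t in ('battery_box','battery'):
  for r in imaging.regions_of(t,'wrist'): print(t,r['conf'],np.round(r['box']))
p=[.471,.243,.063];print(px(f,p))
np.savez('w1.npz',**f)"
```

```text
clock: 2.45
position: [0.4687, 0.1993, 0.2505]
tool_rot: [-3.139, -0.001, 0.28]
force: [-0.9, -0.9, -0.6]
grip_width: 0.0853
[-0.22   0.357 -0.378  1.887  0.159  0.925 -1.963] [0.46868698 0.19928829 0.25047364] [-3.13869646e+00 -1.14854942e-03  2.80334477e-01]
battery_box 0.75 [238. 260.  59.  75.]
battery_box 0.72 [281. 166.  57.  58.]
battery_box 0.62 [376. 203.  68.  64.]
(np.float64(280.4613048489035), np.float64(168.98648173901717))
```

View pics/w1.png

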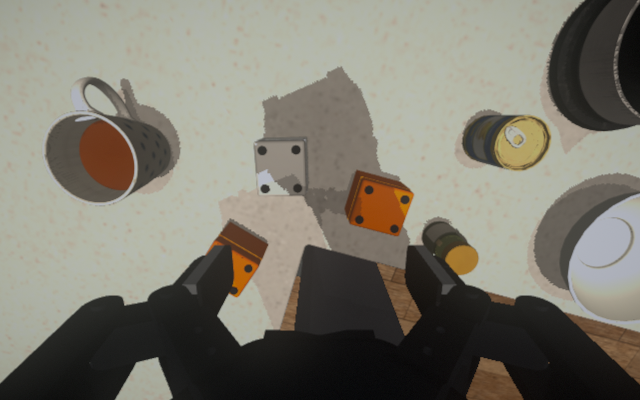

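The wrist picture shows the white box's top with its four feet at (281,166). The reprojected top-camera estimate (280,169) agrees, and the orange box at (376,203) is clear of the finger path. Next I'll refine the pose.

```bash
python3 - <<'E'
from h import *
f=dict(np.load('w1.npz'))
m=np.zeros((400,640),bool); m[120:205,240:320]=1
z=f["range_z"]
M=np.linalg.inv(f["camera_from_world"])
P=world(f,m); k=(P[:,2]>.057)&(P[:,2]<.072)&(np.hypot(P[:,0]-.471,P[:,1]-.243)<.06)
T=P[k];print(len(T),T.mean(0),np.percentile(T[:,2],[5,50,95]))
r=cv2.minAreaRect((T[:,:2]*1000).astype(np.float32));print(r)
# feet: dark blobs on plane .065
c=f["color"].astype(int);g=c.max(2)
n,l,st,ce=cv2.connectedComponentsWithStats(((g<60)&m).astype(np.uint8))
for i in range(1,n):
    if st[i,4]>20:
        u,v=ce[i];d=np.array([(u-f["cx"])/f["fx"],(v-f["cy"])/f["fy"],1])
        D=M[:3,:3]@d;t=(.065-M[2,3])/D[2];print(st[i,4],ce[i].round(1),(M[:3,3]+t*D).round(4))
E
```

```text
2753 [0.47217443 0.24430718 0.06152515] [0.05975685 0.06140262 0.06426135]
((470.7355651855469, 244.36883544921875), (61.07725524902344, 54.985565185546875), 17.199281692504883)
44 [261.8 150.1] [0.4855 0.2667 0.065 ]
51 [295.6 149.5] [0.496  0.2325 0.065 ]
48 [297.2 187.9] [0.4562 0.2202 0.065 ]
38 [264.9 188.6] [0.4456 0.2539 0.065 ]
```

```bash
cat > t.py <<'E'
from h import *
import sys
from scipy.spatial.transform import Rotation as R
s=status.observe();print(s['clock'],s['qpos'].round(2),s['position'].round(4),s['tool_rot'].round(4),s['grip_width'].round(4),s['force'].round(1))
if len(sys.argv)>1:
    t=np.array(eval(sys.argv[1]));Q=R.from_euler('xyz',s['tool_rot']);print("tool mm",(Q.inv().apply(t-s['position'])*1000).round(1))
    if len(sys.argv)>2: 
        q=R.from_euler('xyz',[np.pi,0,float(sys.argv[2])]);print("rot deg",np.degrees((Q.inv()*q).as_rotvec()).round(2))
E
python3 t.py '[.4708,.2435,.10]' 0.302
```

```text
Traceback (most recent call last):
  File "t.py", line 4, in <module>
    s=status.observe();print(s['clock'],s['qpos'].round(2),s['position'].round(4),s['tool_rot'].round(4),s['grip_width'].round(4),s['force'].round(1))
                                                                                                         ^^^^^^^^^^^^^^^^^^^^^
AttributeError: 'float' object has no attribute 'round'
```

```bash
sed -i "s/s\['grip_width'\].round(4)/round(s['grip_width'],4)/" t.py
python3 t.py '[.4708,.2435,.10]' 0.302
```

```text
2.6 [-0.21  0.35 -0.37  1.89  0.16  0.93 -1.96] [0.4694 0.1923 0.2502] [3.1412e+00 4.0000e-04 2.7310e-01] 0.0852 [-0.4  0.   0.3]
tool mm [ 15.2 -49.  150.1]
rot deg [ 0.02  0.02 -1.66]
```

```bash
python3 -m handwheel '[{"offset":[8,-24.5,0],"rot":[0,0,0],"claw":1},{"offset":[7.2,-24.5,0],"rot":[0,0,0],"claw":1},{"offset":[0,0,40],"rot":[0,0,-1.66],"claw":1},{"offset":[0,0,40],"rot":[0,0,0],"claw":1},{"offset":[0,0,40],"rot":[0,0,0],"claw":1},{"offset":[0,0,30],"rot":[0,0,0],"claw":1},{"offset":[0,0,0],"rot":[0,0,0],"claw":1},{"offset":[0,0,0],"rot":[0,0,0],"claw":1}]'; python3 t.py '[.4708,.2435,.037]' 0.302
python3 -c "
from h import *
f=imaging.grab_frame('wrist');save(f,'w2')"
```

```text
clock: 3.4
position: [0.4713, 0.2431, 0.1011]
tool_rot: [3.141, 0.0, 0.3]
force: [-0.7, 1.0, 0.5]
grip_width: 0.0854
3.4 [-0.35  0.6  -0.32  1.95  0.31  0.63 -2.14] [0.4713 0.2431 0.1011] [3.1413e+00 2.0000e-04 3.0040e-01] 0.0854 [-0.7  1.   0.5]
tool mm [-0.4 -0.5 64.1]
rot deg [ 0.02  0.01 -0.09]
```

View pics/w2.png

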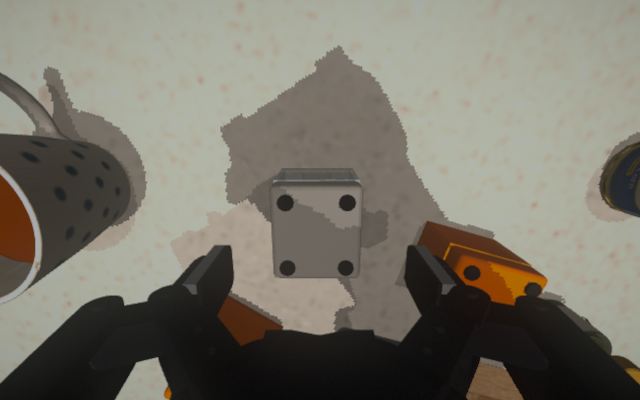

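The box is centred between the jaws at (317,228) and square to them, so I'll descend and grip.

```bash
python3 -m handwheel '[{"offset":[0,0,24],"rot":[0,0,0],"claw":1},{"offset":[0,0,24],"rot":[0,0,0],"claw":1},{"offset":[0,0,16],"rot":[0,0,0],"claw":1},{"offset":[0,0,0],"rot":[0,0,0],"claw":0.6},{"offset":[0,0,0],"rot":[0,0,0],"claw":0.45},{"offset":[0,0,0],"rot":[0,0,0],"claw":0.35},{"offset":[0,0,0],"rot":[0,0,0],"claw":0.2},{"offset":[0,0,0],"rot":[0,0,0],"claw":0},{"offset":[0,0,0],"rot":[0,0,0],"claw":-0.3},{"offset":[0,0,0],"rot":[0,0,0],"claw":-0.3},{"offset":[0,0,0],"rot":[0,0,0],"claw":-0.3}]' 60; python3 t.py '[.4708,.2435,.037]' 0.302
python3 -c "
from h import *
f=imaging.grab_frame('wrist');save(f,'w3')"
```

```text
clock: 4.55
position: [0.4718, 0.2442, 0.0381]
tool_rot: [-3.141, -0.002, 0.301]
force: [-1.4, -0.8, 14.5]
grip_width: 0.0544
4.55 [-0.4   0.71 -0.26  1.97  0.36  0.5  -2.19] [0.4718 0.2442 0.0381] [-3.1413e+00 -2.4000e-03  3.0140e-01] 0.0544 [-1.4 -0.8 14.5]
tool mm [-1.2  0.4  1.1]
rot deg [-0.02 -0.14 -0.03]
```

View pics/w3.png

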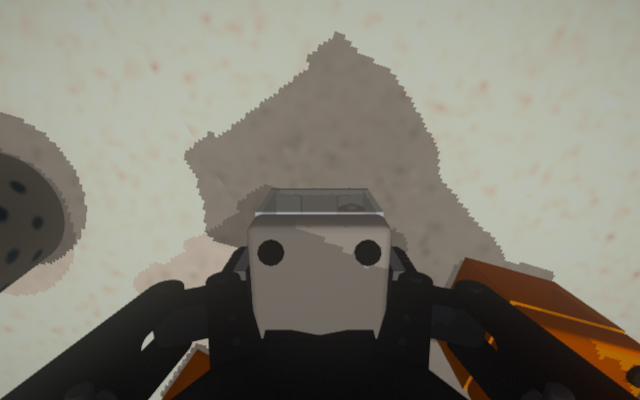

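Gripped at 54.4 mm. The battery's dark end shows at (350,208), on the bowl side. I'll lift smoothly.

```bash
python3 -m handwheel '[{"offset":[0,0,-4],"rot":[0,0,0],"claw":-0.3},{"offset":[0,0,-9],"rot":[0,0,0],"claw":-0.3},{"offset":[0,0,-15],"rot":[0,0,0],"claw":-0.3},{"offset":[0,0,-20],"rot":[0,0,0],"claw":-0.3},{"offset":[0,0,-20],"rot":[0,0,0],"claw":-0.3},{"offset":[0,0,-20],"rot":[0,0,0],"claw":-0.3},{"offset":[0,0,-15],"rot":[0,0,0],"claw":-0.3},{"offset":[0,0,-9],"rot":[0,0,0],"claw":-0.3},{"offset":[0,0,-4],"rot":[0,0,0],"claw":-0.3},{"offset":[0,0,0],"rot":[0,0,0],"claw":-0.3}]' 60; python3 t.py '[.485,-.200,.152]' 0.302
python3 - <<'E'
from h import *
f=imaging.grab_frame('wrist');save(f,'w4')
f=imaging.grab_frame("top")
for r in imaging.regions_of("battery","wrist"): print(r["conf"],r["box"])
z=f["range_z"];M=np.linalg.inv(f["camera_from_world"])
m=z>0;P=world(f,m);v,u=np.nonzero(m)
H=np.full((400,640),-1.);H[v,u]=P[:,2]
X=np.zeros((400,640,2));X[v,u]=P[:,:2]
k=((H>.015)&(H<.4)).astype(np.uint8)
n,l,st,ce=cv2.connectedComponentsWithStats(k)
for i in range(1,n):
    if st[i,4]>40:
        w=l==i;x=X[w];print(st[i,4],ce[i].round(),x.min(0).round(3),x.max(0).round(3),H[w].max().round(3))
E
```

```text
clock: 5.6
position: [0.471, 0.2438, 0.1526]
tool_rot: [-3.142, -0.001, 0.302]
force: [-0.9, -0.2, -1.9]
grip_width: 0.0545
5.6 [-0.33  0.52 -0.36  1.92  0.26  0.74 -2.1 ] [0.471  0.2438 0.1526] [-3.1415e+00 -5.0000e-04  3.0160e-01] 0.0545 [-0.9 -0.2 -1.9]
tool mm [-118.5  428.     0.6]
rot deg [-0.   -0.03 -0.03]
1275 [24. 46.] [0.8   0.787] [0.874 0.799] 0.337
2153 [335. 118.] [ 0.616 -0.178] [ 0.737 -0.021] 0.256
7738 [487. 120.] [ 0.564 -0.91 ] [ 0.797 -0.358] 0.308
271 [632. 106.] [ 0.735 -1.094] [ 0.797 -1.04 ] 0.088
302 [299. 158.] [ 0.54  -0.017] [0.596 0.039] 0.079
1849 [365. 184.] [ 0.397 -0.289] [ 0.574 -0.111] 0.067
407 [443. 169.] [ 0.509 -0.462] [ 0.561 -0.412] 0.154
224 [226. 176.] [0.45  0.176] [0.509 0.235] 0.33
381 [264. 191.] [0.431 0.092] [0.486 0.155] 0.071
268 [159. 199.] [0.389 0.405] [0.461 0.467] 0.1
421 [439. 201.] [ 0.398 -0.464] [ 0.475 -0.386] 0.098
149 [296. 200.] [ 0.409 -0.003] [0.451 0.038] 0.083
1957 [ 86. 271.] [0.056 0.634] [0.316 0.727] 0.123
2571 [309. 354.] [-0.085 -0.117] [0.128 0.056] 0.4
69 [250. 373.] [-0.01   0.061] [0.024 0.09 ] 0.4
853 [141. 394.] [-0.211  0.207] [-0.178  0.733] 0.038
```

View pics/w4.png

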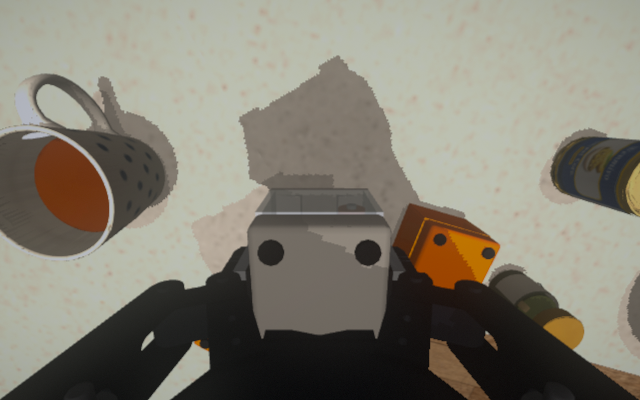

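Lifted, with the battery still visible inside at (350,208). Next I'll carry it smoothly to above the bowl.

```bash
python3 -m handwheel '[{"offset":[-1.7,6,0],"rot":[0,0,0],"claw":-0.3},{"offset":[-3.9,14,0],"rot":[0,0,0],"claw":-0.3},{"offset":[-6.1,22,0],"rot":[0,0,0],"claw":-0.3},{"offset":[-8.3,30,0],"rot":[0,0,0],"claw":-0.3},{"offset":[-10.5,38,0],"rot":[0,0,0],"claw":-0.3},{"offset":[-12.1,44,0],"rot":[0,0,0],"claw":-0.3},{"offset":[-12.1,44,0],"rot":[0,0,0],"claw":-0.3},{"offset":[-12.1,44,0],"rot":[0,0,0],"claw":-0.3}]'; python3 -m handwheel '[{"offset":[-12.1,44,0],"rot":[0,0,0],"claw":-0.3},{"offset":[-10.5,38,0],"rot":[0,0,0],"claw":-0.3},{"offset":[-8.8,32,0],"rot":[0,0,0],"claw":-0.3},{"offset":[-7.2,26,0],"rot":[0,0,0],"claw":-0.3},{"offset":[-5.5,20,0],"rot":[0,0,0],"claw":-0.3},{"offset":[-3.6,13,0],"rot":[0,0,0],"claw":-0.3},{"offset":[-2.2,8,0],"rot":[0,0,0],"claw":-0.3},{"offset":[-1.4,5,0],"rot":[0,0,0],"claw":-0.3},{"offset":[0,0,0],"rot":[0,0,0],"claw":-0.3},{"offset":[0,0,0],"rot":[0,0,0],"claw":-0.3}]'
python3 t.py '[.485,-.200,.122]' 0.302
python3 - <<'E'
from h import *
f=imaging.grab_frame('wrist');save(f,'w5')
E
```

```text
clock: 6.55
position: [0.4782, -0.01, 0.1522]
tool_rot: [3.141, 0.0, 0.301]
force: [0.8, -0.0, -1.9]
grip_width: 0.0547
clock: 7.55
position: [0.4854, -0.1991, 0.1523]
tool_rot: [-3.141, -0.0, 0.303]
force: [-0.3, -0.2, -2.3]
grip_width: 0.0543
7.55 [ 0.52  0.51 -0.32  1.94  0.24  0.73 -1.21] [ 0.4854 -0.1991  0.1523] [-3.1413e+00 -1.0000e-04  3.0270e-01] 0.0543 [-0.3 -0.2 -2.3]
tool mm [-0.7  0.7 30.3]
rot deg [-0.02 -0.01  0.04]
```

View pics/w5.png

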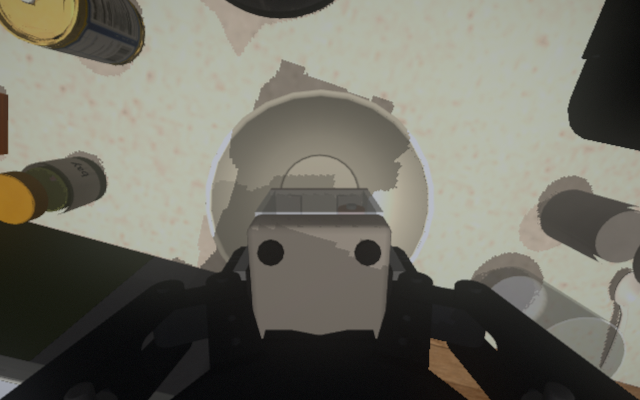

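Over the bowl with the battery still in at (350,207). Lower, then shake along the tool's y.

```bash
python3 -m handwheel '[{"offset":[0,0,8],"rot":[0,0,0],"claw":-0.3},{"offset":[0,0,12],"rot":[0,0,0],"claw":-0.3},{"offset":[0,0,6],"rot":[0,0,0],"claw":-0.3},{"offset":[0,0,0],"rot":[0,0,0],"claw":-0.3}]' 80; python3 -m handwheel '[{"offset":[0,27,0],"rot":[0,0,0],"claw":-0.3},{"offset":[0,-27,0],"rot":[0,0,0],"claw":-0.3},{"offset":[0,-27,0],"rot":[0,0,0],"claw":-0.3},{"offset":[0,27,0],"rot":[0,0,0],"claw":-0.3},{"offset":[0,27,0],"rot":[0,0,0],"claw":-0.3},{"offset":[0,-27,0],"rot":[0,0,0],"claw":-0.3},{"offset":[0,-27,0],"rot":[0,0,0],"claw":-0.3},{"offset":[0,27,0],"rot":[0,0,0],"claw":-0.3},{"offset":[0,0,0],"rot":[0,0,0],"claw":-0.3},{"offset":[0,0,0],"rot":[0,0,0],"claw":-0.3}]'
python3 t.py '[.485,-.200,.126]' 0.302
python3 - <<'E'
from h import *
f=imaging.grab_frame('wrist');save(f,'w6')
E
```

```text
clock: 8.0
position: [0.4847, -0.1995, 0.1249]
tool_rot: [-3.14, 0.002, 0.302]
force: [-0.7, 0.3, -1.0]
grip_width: 0.054
clock: 9.0
position: [0.4853, -0.2001, 0.1263]
tool_rot: [3.142, -0.0, 0.301]
force: [-0.3, 0.5, -1.7]
grip_width: 0.0542
9.0 [ 0.51  0.55 -0.31  1.96  0.26  0.67 -1.23] [ 0.4853 -0.2001  0.1263] [ 3.1416 -0.      0.301 ] 0.0542 [-0.3  0.5 -1.7]
tool mm [-0.3 -0.2  0.3]
rot deg [ 0.   -0.   -0.06]
```

View pics/w6.png

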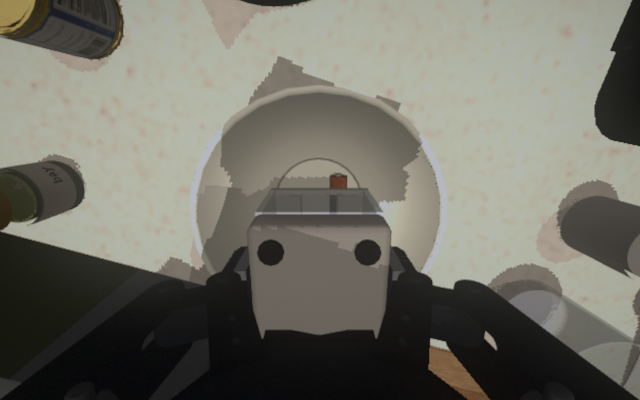

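The copper end now shows in the bowl at (338,181). I'll raise the box a little and look again before moving off.

```bash
python3 -m handwheel '[{"offset":[0,0,-15],"rot":[0,0,0],"claw":-0.3},{"offset":[0,0,-25],"rot":[0,0,0],"claw":-0.3},{"offset":[0,0,-10],"rot":[0,0,0],"claw":-0.3},{"offset":[0,-15,0],"rot":[0,0,0],"claw":-0.3},{"offset":[0,-30,0],"rot":[0,0,0],"claw":-0.3},{"offset":[0,-30,0],"rot":[0,0,0],"claw":-0.3},{"offset":[0,-15,0],"rot":[0,0,0],"claw":-0.3},{"offset":[0,0,0],"rot":[0,0,0],"claw":-0.3},{"offset":[0,0,0],"rot":[0,0,0],"claw":-0.3}]'
python3 t.py '[.49,-.025,.10]' 0.302
python3 - <<'E'
from h import *
f=imaging.grab_frame('wrist');save(f,'w7')
for r in imaging.regions_of("battery","wrist"):
    P=world(f,r["region"]);print(r["conf"],r["box"],np.median(P,0))
E
```

```text
clock: 9.95
position: [0.4586, -0.1139, 0.1761]
tool_rot: [3.142, 0.0, 0.302]
force: [0.8, -0.5, -2.4]
grip_width: 0.0543
9.95 [ 0.4   0.41 -0.36  2.05  0.21  0.72 -1.36] [ 0.4586 -0.1139  0.1761] [3.1415e+00 2.0000e-04 3.0230e-01] 0.0543 [ 0.8 -0.5 -2.4]
tool mm [ 56.5 -75.5  76. ]
rot deg [0.   0.01 0.02]
0.89 [423.5, 190.1, 15.6, 55.5] [ 0.48861952 -0.21395879  0.01890414]
```

View pics/w7.png

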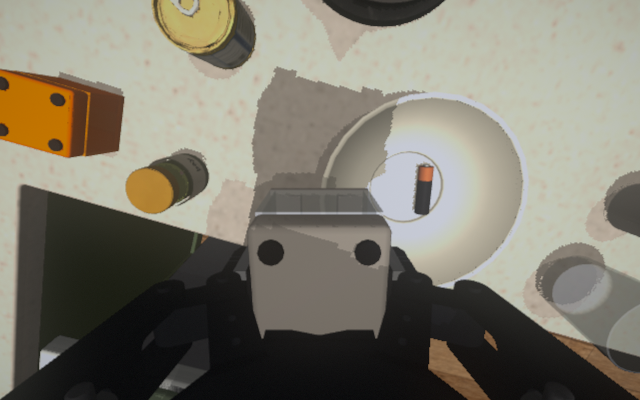

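The battery lies in the bowl at (423,190) and the box is empty. Next I'll set the box down between the bowl and the jars.

```bash
python3 -m handwheel '[{"offset":[10,-13,0],"rot":[0,0,0],"claw":-0.3},{"offset":[20,-27,0],"rot":[0,0,0],"claw":-0.3},{"offset":[18,-24,0],"rot":[0,0,0],"claw":-0.3},{"offset":[8.5,-11.5,0],"rot":[0,0,0],"claw":-0.3},{"offset":[0,0,20],"rot":[0,0,0],"claw":-0.3},{"offset":[0,0,30],"rot":[0,0,0],"claw":-0.3},{"offset":[0,0,20],"rot":[0,0,0],"claw":-0.3},{"offset":[0,0,0],"rot":[0,0,0],"claw":-0.3},{"offset":[0,0,0],"rot":[0,0,0],"claw":-0.3}]'
python3 t.py '[.49,-.025,.038]' 0.302
python3 - <<'E'
from h import *
f=imaging.grab_frame('wrist');save(f,'w8')
E
```

```text
clock: 10.95
position: [0.4902, -0.0255, 0.1066]
tool_rot: [-3.142, 0.001, 0.301]
force: [0.1, 0.4, -2.2]
grip_width: 0.0543
10.95 [ 0.18  0.55 -0.32  2.05  0.3   0.59 -1.62] [ 0.4902 -0.0255  0.1066] [-3.1415e+00  5.0000e-04  3.0110e-01] 0.0543 [ 0.1  0.4 -2.2]
tool mm [-0.  -0.6 68.6]
rot deg [-0.    0.03 -0.05]
```

View pics/w8.png

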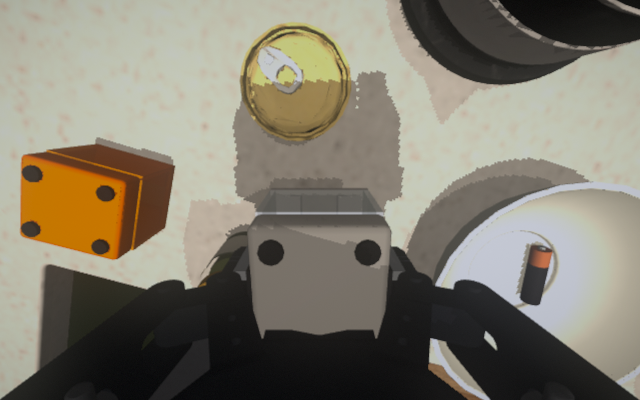

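```bash
python3 -m handwheel '[{"offset":[6,2,0],"rot":[0,0,0],"claw":-0.3},{"offset":[0,0,15],"rot":[0,0,0],"claw":-0.3},{"offset":[0,0,22],"rot":[0,0,0],"claw":-0.3},{"offset":[0,0,15],"rot":[0,0,0],"claw":-0.3},{"offset":[0,0,8],"rot":[0,0,0],"claw":-0.3},{"offset":[0,0,4],"rot":[0,0,0],"claw":-0.3},{"offset":[0,0,2],"rot":[0,0,0],"claw":-0.3},{"offset":[0,0,0],"rot":[0,0,0],"claw":-0.3},{"offset":[0,0,0],"rot":[0,0,0],"claw":-0.3}]'
python3 t.py '[.49,-.025,.0366]' 0.302
```

```text
clock: 11.9
position: [0.4968, -0.0252, 0.0408]
tool_rot: [3.141, -0.001, 0.302]
force: [1.0, 0.4, -2.1]
grip_width: 0.0543
11.9 [ 0.12  0.67 -0.25  2.06  0.37  0.45 -1.68] [ 0.4968 -0.0252  0.0408] [ 3.1413e+00 -8.0000e-04  3.0170e-01] 0.0543 [ 1.   0.4 -2.1]
tool mm [-6.4 -2.2  4.2]
rot deg [ 0.01 -0.05 -0.02]
```

```bash
python3 -m handwheel '[{"offset":[0,0,2],"rot":[0,0,0],"claw":-0.3},{"offset":[0,0,1.5],"rot":[0,0,0],"claw":-0.3},{"offset":[0,0,0.5],"rot":[0,0,0],"claw":-0.3},{"offset":[0,0,0],"rot":[0,0,0],"claw":-0.3}]'
python3 t.py '[.49,-.025,.0366]' 0.302
```

```text
clock: 12.3
position: [0.4967, -0.0252, 0.0381]
tool_rot: [3.14, -0.001, 0.302]
force: [-11.9, -0.3, 49.1]
grip_width: 0.0541
12.3 [ 0.12  0.68 -0.25  2.06  0.37  0.44 -1.69] [ 0.4967 -0.0252  0.0381] [ 3.1404e+00 -1.1000e-03  3.0160e-01] 0.0541 [-11.9  -0.3  49.1]
tool mm [-6.4 -2.2  1.5]
rot deg [ 0.07 -0.06 -0.02]
```

It touched down at about 49 N, so I'll ease off and then release.

```bash
python3 -m handwheel '[{"offset":[0,0,-1.2],"rot":[0,0,0],"claw":-0.3},{"offset":[0,0,0],"rot":[0,0,0],"claw":0.25},{"offset":[0,0,0],"rot":[0,0,0],"claw":0.35},{"offset":[0,0,0],"rot":[0,0,0],"claw":0.5},{"offset":[0,0,0],"rot":[0,0,0],"claw":0.6},{"offset":[0,0,0],"rot":[0,0,0],"claw":0.6},{"offset":[0,0,0],"rot":[0,0,0],"claw":0.6}]'
python3 t.py '[.49,-.025,.0366]' 0.302;python3 - <<'E'
from h import *
f=imaging.grab_frame('wrist');save(f,'w9')
E
```

```text
clock: 13.0
position: [0.4964, -0.0252, 0.0374]
tool_rot: [-3.142, 0.0, 0.302]
force: [-0.4, -0.4, 0.3]
grip_width: 0.0684
13.0 [ 0.12  0.68 -0.25  2.06  0.37  0.44 -1.69] [ 0.4964 -0.0252  0.0374] [-3.1415e+00  2.0000e-04  3.0170e-01] 0.0684 [-0.4 -0.4  0.3]
tool mm [-6.  -2.1  0.8]
rot deg [-0.01  0.01 -0.02]
```

View pics/w9.png

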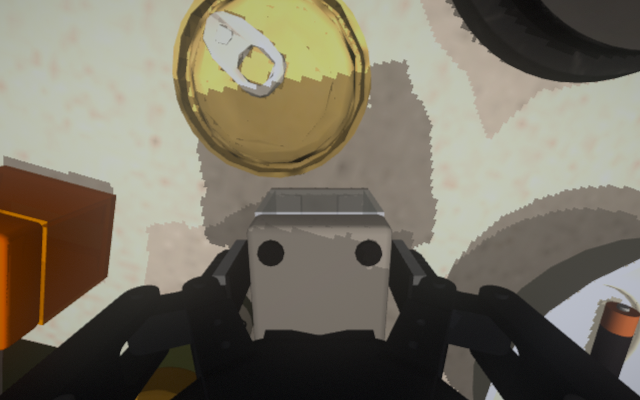

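The fingers are clear of the box on both sides and there's no contact force, so I'll retreat upward.

```bash
python3 -m handwheel '[{"offset":[0,0,-10],"rot":[0,0,0],"claw":0.6},{"offset":[0,0,-20],"rot":[0,0,0],"claw":0.6},{"offset":[0,0,-30],"rot":[0,0,0],"claw":0.6},{"offset":[0,0,-40],"rot":[0,0,0],"claw":0.6},{"offset":[0,0,-40],"rot":[0,0,0],"claw":0.6},{"offset":[0,0,-30],"rot":[0,0,0],"claw":0.6},{"offset":[-20,0,0],"rot":[0,0,0],"claw":0.6},{"offset":[-20,0,0],"rot":[0,0,0],"claw":0.6},{"offset":[0,0,0],"rot":[0,0,0],"claw":0.6},{"offset":[0,0,0],"rot":[0,0,0],"claw":0.6}]'
python3 - <<'E'
from h import *
f=imaging.grab_frame('wrist');save(f,'w10')
for t in ("battery_box","battery","bowl"):
  for r in imaging.regions_of(t,"wrist"):
    P=world(f,r["region"]);print(t,r["conf"],np.round(r["box"]),np.median(P,0).round(3))
    if t=="battery_box":
        T=P[(P[:,2]>.056)&(P[:,2]<.075)]
        if len(T):print(cv2.minAreaRect((T[:,:2]*1000).astype(np.float32)),T[:,2].mean())
g=imaging.grab_frame("top")
for r in imaging.regions_of("bowl","top"):
    P=world(g,r["region"]); print("bowl top",r["conf"],(P.min(0)+P.max(0))/2)
E
```

```text
clock: 14.05
position: [0.4584, -0.0371, 0.2082]
tool_rot: [3.141, -0.001, 0.301]
force: [0.3, 0.0, -0.2]
grip_width: 0.0684
battery_box 0.7 [162. 139.  93.  79.] [0.462 0.115 0.061]
((458.422607421875, 123.00279998779297), (55.04199981689453, 61.3599853515625), 1.1475019454956055) 0.061248261132726634
battery_box 0.69 [319. 147.  64.  68.] [ 0.497 -0.025  0.061]
((496.0539855957031, -25.739532470703125), (59.9259033203125, 54.84788131713867), 17.174484252929688) 0.061594311156981205
battery_box 0.59 [ 33. 210.  67.  85.] [0.349 0.252 0.031]
((329.4956359863281, 248.56454467773438), (55.9229621887207, 18.012908935546875), 3.120992660522461) 0.05984821057728888
battery 0.9 [477. 203.  18.  44.] [ 0.489 -0.213  0.019]
bowl 0.93 [486. 205. 183. 174.] [ 0.49  -0.223  0.03 ]
bowl 0.62 [607. 304.  66.  90.] [ 0.436 -0.394  0.042]
bowl top 0.55 [ 0.49130085 -0.20091258  0.03306059]
```

View pics/w10.png

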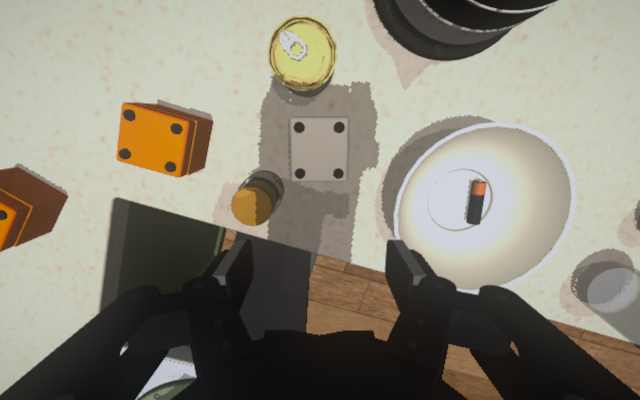

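The box stands upright at (319,150), free of the neighbouring jars, and the battery lies in the bowl at (477,203). The gripper is clear.

```bash
python3 -c "
from workcell import bot
print(bot.job_done())"
```

```text
the job is handed in; nothing more can be done
None
```

The battery is in the bowl, and the empty box stands upright on the worktop beside it, released. I handed the job in at about 14 s of the 48 s; no verdict was reported.

I gripped the clear box with the white ends on its 55 mm faces and lifted it level. The battery still showed inside after the lift and after the carry to the bowl. Two to-and-fro strokes along the box's y dropped it through the slot.

Last checks:
- **Battery:** it lies about 14 mm from the bowl's centre, with its visible surface 19 mm above the worktop.
- **Box:** it stands level at about (0.496, −0.026), roughly 175 mm from the bowl's middle.
- **Bowl:** the last top view put its centre at (0.491, −0.201), against (0.485, −0.200) at the start. That detection had a confidence of only 0.55, and the robot never touched the bowl.
- **Drinking glass:** I did not measure it again at the end. The arm only passed over it at the very start, well above its rim.
- **Robot:** it is about 0.2 m up, with no contact force.

- **Set-down force:** the wrist force peaked near 49 N as the box was set down, because I pressed about 1 mm too far. I backed off before releasing. The wrist limit is 120 N, and the press went through the fingers and the box, not the gripper's body.

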